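# Press the lid home on a tin in the bench press, then hold the tin up on its side

## Task

Close the small tin that stands in the lid press: pull the sprung lever down until the lid is fully home, then ease the lever slowly all the way back up to rest, never letting it fly back. Then draw the tin straight up out of its nest, tip it over on its side to prove that the lid stays in, and finish while still holding it there, still and about 30 cm above the bench, touching nothing but the gripper; leave the other tins, the cup and the pen where they are.

Things in the scene. Friction and masses are not known exactly. Their poses are not given: they have to be found in the camera images.
- press: the lid press, fixed: grey base plate 196 x 130 mm, top 14 mm above the bench, x = -70 to +126 mm; on it a round nest, behind that a yoke (126 mm high) where the lever hinges. Origin on the bench under the nest's centre; x points from nest to yoke, z up. At rest the lever stands up behind the nest, leaning 10 degrees away from it; the space over the nest is free
- nest (a point): centre of the floor of the nest, 14 mm above the bench: a grey plastic ring 75 mm wide and 20 mm tall, bore 58 mm, in which the tin stands with 2 mm of play all round
- lever_hinge (a point): the lever's hinge axis, 90 mm behind the nest centre (press x) and 107.5 mm above the bench; the axis is the press y axis
- lever_grip (a point): centre of the black cross-grip at the lever's end: a barrel 30 mm across and 44 mm long with flat ends, lying along the press y axis, 200 mm from the hinge axis. It moves on an arc in the press x-z plane, from above and behind the nest over the tin to the robot's side of it. Taken by its ends it turns between the fingers: the gripper may keep pointing down.
- lever (a joint): lever angle in rad: 0 at rest (up, leaning back 0.174 rad past upright), 1.745 when the lever is level and its rubber foot has pressed the lid home; without a tin it stops at 1.79. A spring drives it back to 0; holding it level takes about 4 N at the grip and pressing the lid in about 8 to 15 N more; let go, it flies back
- tin: the tin in the press: round lever-lid tin of bare steel with a plain paper band, 54 mm across, 70 mm tall, about 0.2 kg. Origin at the centre of its underside, z along its axis towards the lid. About 50 mm of its wall stands clear above the nest
- tin_center (a point): the middle of the tin, on its axis 35 mm above its underside
- lid (a joint): how far the tin's lid stands proud of its seat, in m: 0 is fully home, at the start about 0.005 to 0.008; it stays where it is pressed
- lid_top (a point): centre of the lid's top face; the lid is a steel disc 46 mm across, when home its top is 71.5 mm above the tin's underside
- waiting_tin: a like tin that waits on the bench to the left of the press with its lid only set on; not part of this job. Origin at the centre of its underside
- closed_tin_1: a like tin, already closed, in the flat aluminium tray at the right; not part of this job. Origin at the centre of its underside
- closed_tin_2: another like that, in the same tray
- measuring_cup: steel measuring cup with a flat handle, 145 mm long, on the bench at the front right; to be left alone. Origin at the middle of its underside
- marker: white and blue felt pen, 135 mm long, on the bench at the front left; to be left alone. Origin at the middle of its underside
Things that resemble listed ones, but are neither listed nor needed, are in the scene too. Leave any orange or purple look-alike of the tin alone.

How it is judged:
On the way, in this order (a step that is already met when the one before it is completed fails the run):
1. the lever is pulled down and its foot presses the lid fully home while the tin stands in the nest (value of joint lid below 0.0012 m and value of joint lever above 1.7 rad and horizontal distance between tin and nest below 0.012 m and height (world z) of tin below 0.02 m), for 0.1 s.
2. the lever is back up at rest and the tin still stands in the nest (value of joint lever below 0.15 rad and height (world z) of tin below 0.02 m and horizontal distance between tin and nest below 0.012 m), for 0.2 s.
3. the tin is drawn up out of the nest, not yet tipped over (z of tin in the frame of nest above 0.022 m and angle between tin's own z axis and vertical below 0.6 rad).
At the end, for the whole second after the job is handed in: the gripper holds the tin, its middle more than 20 cm above the bench, its axis 65 to 115 degrees from upright, at rest and clear of the press; its lid is home (under 1.5 mm proud) and the lever is up at rest (under 0.15 rad) (height (world z) of tin_center above 0.2 m and angle between tin's own z axis and vertical between 1.13 and 2.01 rad and contact force between the fingers and tin above 2 N and contact force between press and tin below 0.2 N and linear speed of tin below 0.03 m/s and angular speed of tin below 0.2 rad/s and value of joint lid below 0.0015 m and value of joint lever below 0.15 rad); the arm keeps its last pose, push and grip.
It fails at once if the lever flies back (faster than 2 rad/s on its way up) (velocity of joint lever below -2 rad/s).
It fails at once if another tin, the cup or the pen is moved by more than 2 cm (distance of any of waiting_tin, closed_tin_1, closed_tin_2, measuring_cup, marker from where it was at the start of the episode above 0.02 m).
It also fails if it takes over 70 s, if anything falls off the work surface, if the arm or the gripper's body presses on something with over 40 N, if the wrist force passes 120 N, or if a joint passes its speed limit or range.

## Robot

A 6-joint arm with a two-finger parallel gripper is mounted at the origin on a cart in front of the work surface, level with it; the furniture and walls round the work are solid. World frame = base frame: x ahead of the robot, y to its left, z up, the work surface at z = 0. Lengths are in m, angles in rad, forces in N, time in s.
With the tool pointing down it reaches from about 0.35 to 0.775 m from the base axis. Payload 5.5 kg.
Tool frame: the origin (TCP) lies at the very end of the fingers, on their centre line; the grasp point (between the pads) lies 19 mm behind it; z points along the fingers, y is the line along which they close (so a half turn about z gives the same grasp; the last joint's range is limited). The gripper opens to 85 mm and grips with 20 to 120 N. Pads are 22 mm wide; open, the fingers measure 114 mm over their backs; the gripper's body (76 mm by 85 mm) begins 54 mm behind the grasp point. The pads swing forward as they close: fully open they stand 13 mm farther back than shut.
Start: joints at [-1.381, 0.313, 0.046, 1.304, 0, 1.431], TCP at [0.186, -0.544, 0.196] pointing down, gripper open.
Joint ranges: [-2.76, 2.76], [-0.86, 1.69], [-1.03, 1.26], [-2.2, 2.34], [-1.47, 1.5], [-3.14, 3.14]. Speed limits (rad/s): [2.57, 2.57, 3.14, 3.14, 3.14, 3.14].

## Interface

Orientations are given as a 3x3 rotation matrix whose columns are the frame's x, y, z axes.
In Python, from workcell import sense, cams, job gives the robot as it stands. The module is installed in compiled form; this text tells all that it offers.
- The arm moves only by the tool drive_tool, never from a script. Its arguments are lists of equal length, an entry for each row: "offset": the shift along the tool's x, y, z in mm, a list of three; "twist": the turn, a rotation vector about the tool's x, y, z in degrees, a list of three. In form: {"offset": [[x, y, z], ...], "twist": [[rx, ry, rz], ...]}. A call has 1 to 5 rows; each row shifts and turns the commanded pose from where the row before left it, along the tool's axes as they then stand; what a row does not reach is not made up. A row lasts 1/12 s, in which the tool goes at most 41.7 mm and 7.16 degrees, less where a joint would pass 70% of its speed; a pose out of reach is approached as far as the arm can. A call is refused whole if a number of a shift passes 41.7 or a number of a turn 7.16, either way. A call with a gripper value outside its range is refused whole. "claw" is the closure, from 0 (fully open) to 1 (shut), set as the call begins (left out, the last holds). The fingers move at their own pace and stop on an object; "newtons" is the grip in N (left out, the last holds). Time passes only in rows, so rows that do not move let the fingers close. It gives the time, the measured TCP pose, the force, the opening and the grip force at its end, in the units of the state.
- sense(): the state, without advancing time (a new reading comes with each control period).
- cams.read_camera(name): name is "side" or "top" or "wrist"; returns the picture (400x640x3 uint8, red, green, blue); there is no depth.
- cams.camera_model(name): a dict with "fovy" (degrees; the focal length in pixels is half the picture's height over the tangent of half this angle, whatever the lens; pixels are square), "cx", "cy" (the principal point, pixels), "R" (3x3) and "t" (3): a world point X has camera coordinates R X + t; the wrist camera has in their place "tool_from_camera" (4x4, takes a point from camera to tool coordinates, whose origin is the TCP and whose axes are the flange's). Camera axes: x right, y down, z forward; pixel columns grow to the right and rows downward; lengths in m; the calibration is good to about 2 mm. A picture is of the moment at which its call begins: read the wrist's pose just before it. camera_model takes no time and is no camera call.
- job.sign_off(): hands the job in; it is judged then, once.
Trained networks look in the newest picture that a camera, given by its name, has taken for a name from the list of things; names that differ only in an ending like _2 or _b are one class to them, and where a whole thing is asked for, a point or a joint stands for the part that bears it (a point fixed in the world has none). Each returns a list of dicts, best first, with "conf" (0 to 1); they miss things now and then, are a little off and sometimes report something else, mostly with a low value. They report only what shows in the picture. A call takes as long as a camera call. They do not tell look-alikes from the thing itself.
- cams.look_for(target, camera): "bbox" ([left, top, width, height] in pixels, round what is visible of it).
The state is a dict: "time_s": time; "q": joint angles; "dq": joint speeds; "effort": joint torques, N m; "position": TCP position; "tcp_rot": TCP orientation; "wrist_force": force on the tool from outside, world axes, zero at the start; "wrist_torque": the same for the moment, N m; "opening": opening from 0.0 (shut) to 1.0 (fully open); "grasp_force": force on a finger pad.
Only numpy, scipy, OpenCV 4.12 (cv2) and the standard library are available. Lean on these libraries where they do the work, as an engineer would, in place of code of your own. Each camera call takes 0.05 s, during which the arm holds its last target. There are 200 camera calls.

## Working session

There is one attempt and no reset: what is moved stays moved. The work goes in short steps, Python scripts to look and compute and a tool call to move; the robot and the scene stay as the last step left them, time stands still between calls to the robot, and variables do not carry over. Pictures are saved under pics/ and viewed, at most 10 in all, crops included, and the job is handed in when it is done.

Besides the shell and the picture viewer there is one more tool, called as name(argument=value, ...) on one line, values as JSON. drive_tool: Moves the arm, as the interface text tells. Its arguments: {"type":"object","properties":{"offset":{"type":"array","items":{"type":"array","items":{"type":"number"}}},"twist":{"type":"array","items":{"type":"array","items":{"type":"number"}}},"claw":{"type":"number"},"newtons":{"type":"number"}},"required":["offset","twist"]}

```bash
mkdir -p pics
cat > h.py <<'E'
import numpy as np, cv2, json
from workcell import sense, cams, job
def ray(cam,uv):
    m=cams.camera_model(cam); f=200/np.tan(np.radians(m["fovy"])/2)
    d=np.array([(uv[0]-m["cx"])/f,(uv[1]-m["cy"])/f,1.]); R=np.array(m["R"]); t=np.array(m["t"])
    return -R.T@t, R.T@d
def at(cam,uv,z):
    o,d=ray(cam,uv); return o+d*(z-o[2])/d[2]
def proj(cam,X):
    m=cams.camera_model(cam); f=200/np.tan(np.radians(m["fovy"])/2)
    c=np.array(m["R"])@np.array(X)+np.array(m["t"]); return np.array([m["cx"]+f*c[0]/c[2],m["cy"]+f*c[1]/c[2]])
E
python3 - <<'E'
from h import *
s=sense(); print(s["position"],s["tcp_rot"],s["opening"])
for c in("top","side"):
    im=cams.read_camera(c); cv2.imwrite(f"pics/{c}0.png",im[:,:,::-1])
    m=cams.camera_model(c); print(c,m["fovy"],-np.array(m["R"]).T@np.array(m["t"]))
    for n in("press","tin","lever_grip","lid_top","measuring_cup","marker"):
        print(n,[(np.round(r["bbox"]).tolist(),round(r["conf"],2)) for r in cams.look_for(n,c)[:5]])
E
```

```text
[ 0.18608754 -0.54343768  0.19491524] [[ 9.46112009e-01  3.23839360e-01 -3.69074798e-04]
 [ 3.23839491e-01 -9.46110367e-01  1.77704229e-03]
 [ 2.26290746e-04 -1.80080205e-03 -9.99998353e-01]] 0.9976927603152682
top 52.41631059579516 [-0.22686604  0.306907    1.36493213]
press [([247.0, 163.0, 52.0, 94.0], 0.75)]
tin [([292.0, 190.0, 13.0, 21.0], 0.72), ([299.0, 207.0, 15.0, 26.0], 0.71), ([316.0, 224.0, 9.0, 18.0], 0.63), ([269.0, 224.0, 17.0, 22.0], 0.61), ([248.0, 262.0, 22.0, 20.0], 0.57)]
lever_grip [([247.0, 161.0, 24.0, 50.0], 0.86)]
lid_top [([294.0, 188.0, 12.0, 15.0], 0.66), ([317.0, 225.0, 9.0, 8.0], 0.6), ([272.0, 222.0, 10.0, 13.0], 0.42), ([252.0, 261.0, 10.0, 16.0], 0.42), ([300.0, 210.0, 12.0, 6.0], 0.39)]
measuring_cup [([383.0, 208.0, 16.0, 34.0], 0.76), ([248.0, 164.0, 22.0, 49.0], 0.29)]
marker [([216.0, 292.0, 35.0, 19.0], 0.71)]
side 51.40683907320448 [0.42925707 1.07676774 0.85281767]
press [([257.0, 173.0, 73.0, 111.0], 0.81), ([284.0, 277.0, 20.0, 33.0], 0.34)]
tin [([328.0, 218.0, 18.0, 30.0], 0.95), ([330.0, 276.0, 24.0, 32.0], 0.94), ([301.0, 239.0, 19.0, 26.0], 0.83), ([298.0, 223.0, 14.0, 18.0], 0.78), ([278.0, 218.0, 13.0, 27.0], 0.73)]
lever_grip [([256.0, 178.0, 30.0, 63.0], 0.94), ([291.0, 171.0, 14.0, 22.0], 0.35)]
lid_top [([334.0, 274.0, 19.0, 12.0], 0.72), ([298.0, 240.0, 20.0, 7.0], 0.7), ([278.0, 220.0, 9.0, 6.0], 0.44), ([302.0, 224.0, 13.0, 7.0], 0.43)]
measuring_cup [([355.0, 189.0, 21.0, 22.0], 0.62), ([300.0, 240.0, 20.0, 25.0], 0.22)]
marker [([330.0, 323.0, 48.0, 22.0], 0.63)]
```

View pics/top0.png

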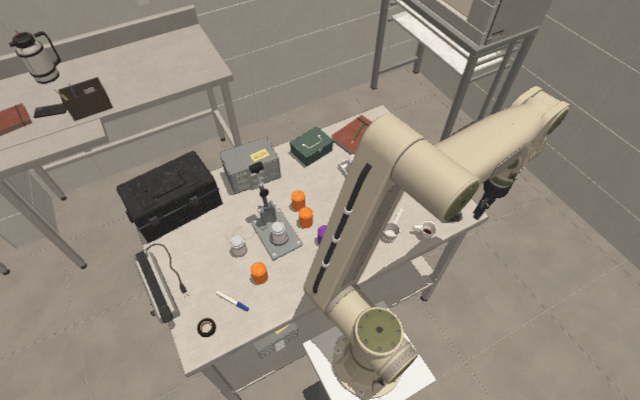

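View pics/side0.png

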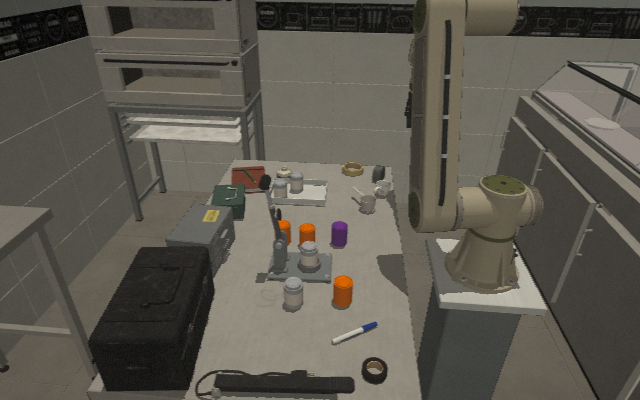

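The press is seen in top at about (272,228) with its tin at (279,233), and in side at (300,262) with its tin at (309,256) and the grip at (265,182). Orange tins stand near it. I'll enlarge both.

Run:
```python
import cv2,numpy as np
t=cv2.imread("pics/top0.png")[155:265,225:325]; s=cv2.imread("pics/side0.png")[170:290,245:345]
t=cv2.resize(t,None,fx=4,fy=4,interpolation=cv2.INTER_CUBIC); s=cv2.resize(s,None,fx=4,fy=4,interpolation=cv2.INTER_CUBIC)
o=np.zeros((480,800,3),np.uint8); o[:440,:400]=t; o[:480,400:]=s
cv2.imwrite("pics/crop0.png",o)
```

```text
(no output)
```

View pics/crop0.png

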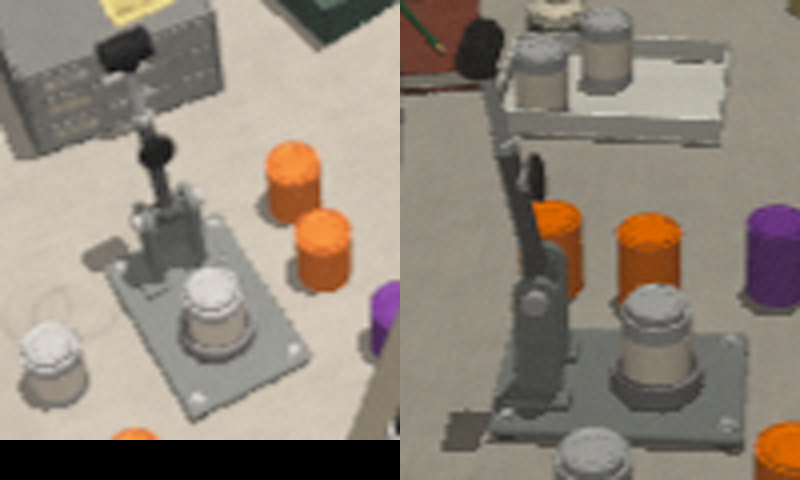

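```bash
cat > fit.py <<'E'
from h import *
from scipy.optimize import least_squares
g=lambda th:[.09-.2*np.cos(th),0,.1075+.2*np.sin(th)]   # th: elevation from level, toward nest
G=g(np.pi/2+.1745)
T=lambda u,v:(225+u/4,155+v/4); S=lambda u,v:(245+(u-400)/4,170+v/4)
obs=[("top",T(192,420),[-.07,.065,.014]),("top",T(310,355),[-.07,-.065,.014]),("top",T(104,265),[.126,.065,.014]),
("top",T(125,47),G),("top",T(212,285),[0,0,.092]),("side",S(742,445),[-.07,.065,.014]),("side",S(748,335),[-.07,-.065,.014]),
("side",S(488,437),[.126,.065,.014]),("side",S(480,47),G),("side",S(656,303),[0,0,.092])]
def W(p,X): c,s=np.cos(p[2]),np.sin(p[2]); return np.array([p[0]+c*X[0]-s*X[1],p[1]+s*X[0]+c*X[1],X[2]])
if __name__=="__main__":
    r=lambda p:np.concatenate([proj(c,W(p,X))-uv for c,uv,X in obs])
    a=at("top",T(215,320),.05)
    b=min((least_squares(r,[a[0],a[1],y],loss="soft_l1") for y in(0,-.5,.5)),key=lambda q:q.cost)
    print(b.x,np.round(b.fun if 0 else r(b.x).reshape(-1,2),1).tolist()); np.save("p.npy",b.x)
    p=b.x; print("grip rest",W(p,G),"hinge",W(p,[.09,0,.1075]),"grip down",W(p,g(0)))
    for n,cu in(("wait",T(52,345)),("or1",T(293,160)),("or2",T(323,228))): print(n,at("top",cu,.0715))
    print("or3",at("top",(259,267),.0715), "purple",at("side",(340,226),.0715),"cup",at("top",(391,231),.05))
E
python3 fit.py
```

```text
[0.54084609 0.05831319 0.03087665] [[-0.8, -0.5], [0.3, 0.3], [-1.0, -0.1], [-0.4, 0.5], [-0.5, 0.7], [0.4, -1.4], [0.2, -0.5], [-0.7, -2.6], [0.0, 0.2], [0.4, -0.8]]
grip rest [0.66550979 0.06216361 0.30446269] hinge [0.63080319 0.06109164 0.1075    ] grip down [0.43089852 0.05491729 0.1075    ]
wait [0.56682206 0.20785111 0.0715    ]
or1 [ 0.64861431 -0.08165499  0.0715    ]
or2 [ 0.56246372 -0.07008973  0.0715    ]
or3 [0.43466742 0.18211142 0.0715    ] purple [ 0.45300727 -0.08552525  0.0715    ] cup [ 0.34516174 -0.31845388  0.05      ]
```

drive_tool(offset=[[0, 0, -36], [0, 0, -36], [0, 0, -36], [0, 0, -36], [0, 0, -36]], twist=[[0, 0, 4.3], [0, 0, 4.3], [0, 0, 4.3], [0, 0, 4.2], [0, 0, 0]], claw=0)

```text
time_s: 1.12
position: [0.1861, -0.5436, 0.3778]
tcp_rot: [[1.0, 0.028, 0.0], [0.028, -1.0, -0.001], [0.0, 0.001, -1.0]]
wrist_force: [1.3, -1.4, 0.6]
opening: 1.0
grasp_force: 0.0
```

drive_tool(offset=[[24.9, -29.5, 0], [24.9, -29.5, 0], [24.9, -29.5, 0], [24.9, -29.5, 0], [24.9, -29.5, 0]], twist=[[0, 0, 0], [0, 0, 0], [0, 0, 0], [0, 0, 0], [0, 0, 0]])

```text
time_s: 1.53
position: [0.3068, -0.3914, 0.376]
tcp_rot: [[1.0, 0.031, 0.0], [0.031, -1.0, -0.001], [0.0, 0.001, -1.0]]
wrist_force: [1.2, -0.5, 0.6]
opening: 1.0
grasp_force: 0.0
```

drive_tool(offset=[[24.9, -29.5, 0], [24.9, -29.5, 0], [24.9, -29.5, 0], [24.9, -29.5, 0], [24.9, -29.5, 0]], twist=[[0, 0, 0], [0, 0, 0], [0, 0, 0], [0, 0, 0], [0, 0, 0]])

```text
time_s: 1.95
position: [0.4267, -0.2397, 0.3761]
tcp_rot: [[1.0, 0.031, 0.001], [0.031, -1.0, -0.001], [0.001, 0.001, -1.0]]
wrist_force: [0.1, -2.1, 0.5]
opening: 1.003
grasp_force: 0.0
```

drive_tool(offset=[[24.9, -29.5, 0], [24.9, -29.5, 0], [24.9, -29.5, 0], [24.9, -29.5, 0], [24.9, -29.5, 0]], twist=[[0, 0, 0], [0, 0, 0], [0, 0, 0], [0, 0, 0], [0, 0, 0]])

```text
time_s: 2.37
position: [0.5465, -0.0882, 0.3761]
tcp_rot: [[1.0, 0.032, 0.001], [0.032, -1.0, -0.0], [0.001, 0.0, -1.0]]
wrist_force: [0.9, -0.5, 0.6]
opening: 0.999
grasp_force: 0.0
```

drive_tool(offset=[[24.9, -29.5, 0], [24.9, -29.5, 0], [24.9, -29.5, 0], [24.0, -29.5, 0], [0, 0, 0]], twist=[[0, 0, 0], [0, 0, 0], [0, 0, 0], [0, 0, 0], [0, 0, 0]])

```text
time_s: 2.78
position: [0.6438, 0.0365, 0.3719]
tcp_rot: [[0.999, 0.037, -0.003], [0.037, -0.999, 0.002], [-0.003, -0.002, -1.0]]
wrist_force: [-0.7, -0.7, -1.6]
opening: 0.998
grasp_force: 0.0
```

Run:
```python
from h import *
s=sense(); print(s["position"])
im=cams.read_camera("wrist"); cv2.imwrite("pics/w1.png",im[:,:,::-1])
m=cams.camera_model("wrist"); print(m)
print(cams.look_for("lever_grip","wrist")[:2],cams.look_for("tin","wrist")[:3])
```

```text
[0.64381649 0.03648195 0.37189243]
{'fovy': 63.886653055774985, 'cx': 319.49353043561086, 'cy': 192.51111888544276, 'tool_from_camera': array([[ 9.60105533e-05, -9.44183207e-01, -3.29420800e-01,
         8.51881087e-02],
       [ 9.99999825e-01, -1.01566396e-04,  5.82561337e-04,
         1.43307932e-03],
       [-5.83502715e-04, -3.29420798e-01,  9.44183032e-01,
        -1.79074162e-01],
       [ 0.00000000e+00,  0.00000000e+00,  0.00000000e+00,
         1.00000000e+00]])}
[{'bbox': [256.8, 146.8, 63.3, 36.4], 'conf': 0.8}, {'bbox': [292.7, 184.3, 32.8, 40.2], 'conf': 0.26}] [{'bbox': [365.4, 166.3, 37.1, 41.6], 'conf': 0.92}, {'bbox': [215.4, 228.5, 36.4, 45.2], 'conf': 0.75}, {'bbox': [369.8, 225.8, 41.4, 41.8], 'conf': 0.74}]
```

View pics/w1.png

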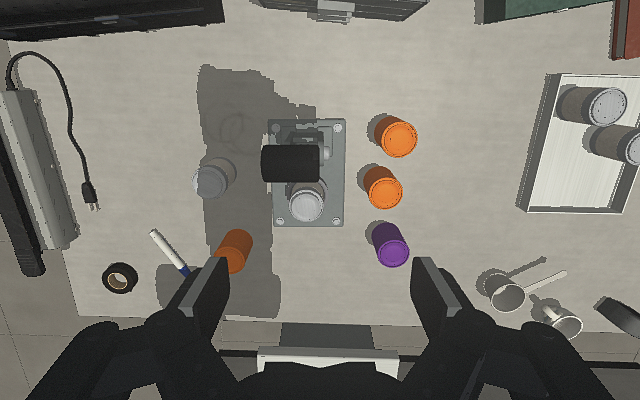

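The wrist view shows the black grip at about (290,163), the press tin's lid at (307,205), and the open fingers framing from below.

```bash
cat >> h.py <<'E'
def wat(uv,z,s):
    m=cams.camera_model("wrist"); f=200/np.tan(np.radians(m["fovy"])/2); T=np.array(m["tool_from_camera"])
    d=T[:3,:3]@np.array([(uv[0]-m["cx"])/f,(uv[1]-m["cy"])/f,1.]); R=np.array(s["tcp_rot"])
    o=np.array(s["position"])+R@T[:3,3]; d=R@d; return o+d*(z-o[2])/d[2]
E
python3 - <<'E'
from h import *
s=sense(); print(s["position"],s["q"],s["time_s"])
print("grip mid",wat((290.5,163),.3045,s),"ends",wat((261,163),.3045,s),wat((320,163),.3045,s))
print("lid",wat((306.5,203),.092,s), "plate corners", [wat(c,.014,s).round(3).tolist() for c in((271,119),(345,118.5),(272,226),(345,226))])
E
```

```text
[0.64066931 0.03123789 0.37499872] [-7.60475515e-02  5.25607730e-01  8.13245229e-01  1.85971632e+00
 -5.30250541e-04  3.03305262e+00] 2.9333
grip mid [0.66295082 0.0535044  0.3045    ] ends [0.66218937 0.07703558 0.3045    ] [0.66371241 0.02996889 0.3045    ]
lid [0.54654482 0.04641407 0.092     ] plate corners [[0.663, 0.11, 0.014], [0.668, -0.012, 0.014], [0.469, 0.112, 0.014], [0.473, -0.023, 0.014]]
```

drive_tool(offset=[[0, 0, 0], [0, 0, 0]], twist=[[0, 0, 0], [0, 0, 0]])

```text
time_s: 3.1
position: [0.6399, 0.0298, 0.3769]
tcp_rot: [[1.0, 0.03, 0.001], [0.03, -1.0, -0.0], [0.001, 0.0, -1.0]]
wrist_force: [-0.1, -0.2, 0.3]
opening: 1.002
grasp_force: 0.0
```

The last joint is near its range end here, so I turn the gripper half a turn the other way, which gives the same grasp.

drive_tool(offset=[[0, 0, 0], [0, 0, 0], [0, 0, 0], [0, 0, 0], [0, 0, 0]], twist=[[0, 0, -7.1], [0, 0, -7.1], [0, 0, -7.1], [0, 0, -7.1], [0, 0, -7.1]])

```text
time_s: 3.52
position: [0.6398, 0.0295, 0.3772]
tcp_rot: [[0.793, 0.609, 0.002], [0.609, -0.793, -0.0], [0.001, 0.001, -1.0]]
wrist_force: [-0.3, -0.1, 0.4]
opening: 1.0
grasp_force: 0.0
```

drive_tool(offset=[[0, 0, 0], [0, 0, 0], [0, 0, 0], [0, 0, 0], [0, 0, 0]], twist=[[0, 0, -7.1], [0, 0, -7.1], [0, 0, -7.1], [0, 0, -7.1], [0, 0, -7.1]])

```text
time_s: 3.93
position: [0.6398, 0.0295, 0.3772]
tcp_rot: [[0.292, 0.956, 0.002], [0.956, -0.292, -0.0], [0.0, 0.002, -1.0]]
wrist_force: [-1.4, 0.2, 0.1]
opening: 0.995
grasp_force: 0.0
```

drive_tool(offset=[[0, 0, 0], [0, 0, 0], [0, 0, 0], [0, 0, 0], [0, 0, 0]], twist=[[0, 0, -7.1], [0, 0, -7.1], [0, 0, -7.1], [0, 0, -7.1], [0, 0, -7.1]])

```text
time_s: 4.35
position: [0.6398, 0.0295, 0.3772]
tcp_rot: [[-0.318, 0.948, 0.002], [0.948, 0.318, -0.0], [-0.001, 0.002, -1.0]]
wrist_force: [0.1, 1.0, 0.5]
opening: 1.003
grasp_force: 0.0
```

drive_tool(offset=[[0, 0, 0], [0, 0, 0], [0, 0, 0], [0, 0, 0], [0, 0, 0]], twist=[[0, 0, -7.1], [0, 0, -7.1], [0, 0, -7.1], [0, 0, -7.1], [0, 0, -7.1]])

```text
time_s: 4.77
position: [0.6398, 0.0296, 0.3772]
tcp_rot: [[-0.809, 0.587, 0.002], [0.587, 0.809, -0.0], [-0.002, 0.001, -1.0]]
wrist_force: [-1.2, -0.0, -1.6]
opening: 0.995
grasp_force: 0.0
```

drive_tool(offset=[[0, 0, 0], [0, 0, 0], [0, 0, 0], [0, 0, 0], [0, 0, 0]], twist=[[0, 0, -7.1], [0, 0, -7.1], [0, 0, -7.1], [0, 0, -7.1], [0, 0, -7.1]])

```text
time_s: 5.18
position: [0.6398, 0.0295, 0.3772]
tcp_rot: [[-1.0, 0.008, 0.002], [0.008, 1.0, -0.0], [-0.002, -0.0, -1.0]]
wrist_force: [-0.8, 0.4, 0.9]
opening: 1.0
grasp_force: 0.0
```

drive_tool(offset=[[-12, 15, 0], [-12, 15, 0], [0, 0, 0], [0, 0, 0]], twist=[[0, 0, -2.5], [0, 0, 0], [0, 0, 0], [0, 0, 0]])

```text
time_s: 5.52
position: [0.6642, 0.0605, 0.376]
tcp_rot: [[-1.0, -0.031, 0.0], [-0.031, 1.0, -0.0], [-0.0, -0.0, -1.0]]
wrist_force: [-0.7, -0.4, -1.2]
opening: 0.999
grasp_force: 0.0
```

Run:
```python
from h import *
s=sense(); print(s["position"],s["q"],s["tcp_rot"])
im=cams.read_camera("wrist"); cv2.imwrite("pics/w2.png",im[:,:,::-1]); s2=sense(); print(s2["position"])
for r in cams.look_for("lever_grip","wrist")[:2]:
    b=r["bbox"]; print(b,r["conf"],wat((b[0]+b[2]/2,b[1]+b[3]/2),.3045,s))
for r in cams.look_for("lid_top","wrist")[:3]:
    b=r["bbox"]; print(b,r["conf"],wat((b[0]+b[2]/2,b[1]+b[3]/2),.092,s))
```

```text
[0.66421338 0.06047697 0.37604482] [-2.92515251e-02  6.10305752e-01  9.64419352e-01  1.92451865e+00
 -3.64651315e-04 -5.99780146e-02] [[-9.99527911e-01 -3.07215099e-02  3.80442771e-04]
 [-3.07216529e-02  9.99527908e-01 -3.75939076e-04]
 [-3.68713751e-04 -3.87449430e-04 -9.99999857e-01]]
[0.66398653 0.06013888 0.37635922]
[289.8, 117.0, 59.0, 96.9] 0.85 [0.64371985 0.05808977 0.3045    ]
[213.2, 45.2, 31.9, 40.4] 0.84 [ 0.56370054 -0.06587836  0.092     ]
[209.6, 109.9, 30.1, 33.8] 0.6 [ 0.64563687 -0.07733598  0.092     ]
[298.3, 31.2, 40.7, 39.3] 0.55 [0.54206904 0.05378586 0.092     ]
```

View pics/w2.png

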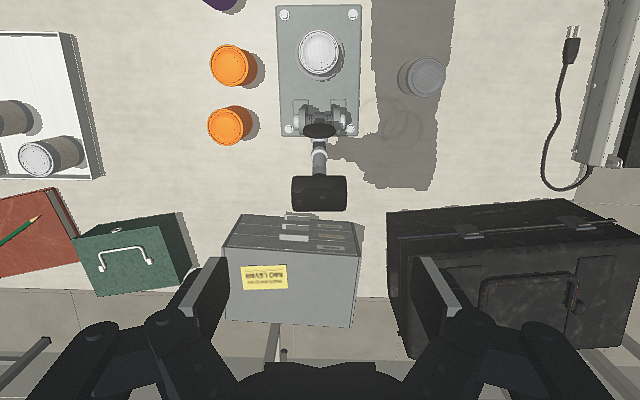

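Grip centre is at about (319,193), level with the finger centre line; the press tin's lid is at (319,53).

Run:
```python
from h import *
s=sense(); print(s["position"])
print(wat((319.5,193.5),.3045,s),wat((292,194),.3045,s),wat((347,194),.3045,s),"lid",wat((319.5,52.5),.092,s))
print([wat(c,.014,s).round(3).tolist() for c in((277.5,5),(362,5),(278,137),(360,137))])
```

```text
[0.66377781 0.06007398 0.37672291]
[0.6674454  0.05858917 0.3045    ] [0.66858098 0.03576473 0.3045    ] [0.66719036 0.08143606 0.3045    ] lid [0.54373918 0.05466064 0.092     ]
[[0.475, -0.01, 0.014], [0.471, 0.116, 0.014], [0.671, -0.012, 0.014], [0.667, 0.127, 0.014]]
```

drive_tool(offset=[[-1, 0, 0], [-1, 0, 31], [0, 0, 31], [0, 0, 31], [0, 0, 0]], twist=[[0, 0, 0], [0, 0, 0], [0, 0, 0], [0, 0, 0], [0, 0, 0]])

```text
time_s: 6.08
position: [0.6603, 0.0609, 0.2737]
tcp_rot: [[-0.999, -0.031, -0.017], [-0.031, 1.0, 0.0], [0.017, 0.001, -1.0]]
wrist_force: [-0.3, -0.2, -2.4]
opening: 1.001
grasp_force: 0.0
```

drive_tool(offset=[[0, 0, 0], [0, 0, 0], [0, 0, 0], [0, 0, 0], [0, 0, 0]], twist=[[0, 0, 0], [0, 0, 0], [0, 0, 0], [0, 0, 0], [0, 0, 0]], claw=1, newtons=50)

```text
time_s: 6.5
position: [0.6679, 0.0612, 0.2853]
tcp_rot: [[-0.999, -0.031, 0.005], [-0.031, 1.0, -0.0], [-0.005, -0.0, -1.0]]
wrist_force: [-0.3, -0.4, -0.0]
opening: 0.301
grasp_force: 0.0
```

drive_tool(offset=[[0, 0, 0], [0, 0, 0], [0, 0, 0]], twist=[[0, 0, 0], [0, 0, 0], [0, 0, 0]])

```text
time_s: 6.75
position: [0.667, 0.0613, 0.2839]
tcp_rot: [[-1.0, -0.031, 0.002], [-0.031, 1.0, -0.0], [-0.002, -0.0, -1.0]]
wrist_force: [0.6, -0.3, 5.7]
opening: -0.001
grasp_force: 2.2
```

The fingers shut completely, so the grip was missed. I look.

Run:
```python
from h import *
w=cams.read_camera("wrist"); s=cams.read_camera("side"); t=cams.read_camera("top")
c=lambda im,a,b:cv2.resize(im[a:a+120,b:b+160],(400,300),interpolation=cv2.INTER_CUBIC)
o=np.zeros((600,800,3),np.uint8); o[:300,:400]=c(s,130,200); o[:300,400:]=c(t,110,190); o[300:,:480]=cv2.resize(w,(480,300))
cv2.imwrite("pics/m3.png",o[:,:,::-1]); print(sense()["position"])
```

```text
[0.66699007 0.06125244 0.28387291]
```

View pics/m3.png

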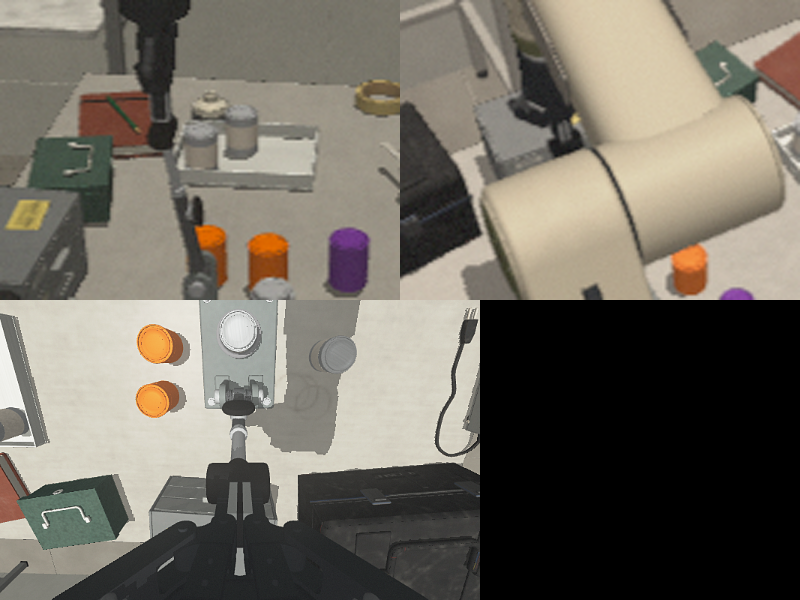

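Run:
```python
from h import *
s=sense(); w=cams.read_camera("wrist"); m=cams.camera_model("wrist"); f=200/np.tan(np.radians(m["fovy"])/2); T=np.linalg.inv(m["tool_from_camera"])
for X in([0,0,0],[0,0,-.019],[0,.022,-.019],[0,0,-.013],[0.015,0,-.019],[-.015,0,-.019]):
    c=T@np.array(X+[1]); print(X,(m["cx"]+f*c[0]/c[2]).round(),(m["cy"]+f*c[1]/c[2]).round(), c[2].round(3))
cv2.imwrite("pics/w4.png",cv2.resize(w[180:400,220:420],None,fx=2.7,fy=2.7,interpolation=cv2.INTER_CUBIC)[:,:,::-1]); print(s["position"],s["opening"],s["grasp_force"],s["wrist_force"])
```

```text
[0, 0, 0] 322.0 227.0 0.197
[0, 0, -0.019] 322.0 242.0 0.179
[0, 0.022, -0.019] 362.0 242.0 0.179
[0, 0, -0.013] 322.0 237.0 0.185
[0.015, 0, -0.019] 322.0 217.0 0.174
[-0.015, 0, -0.019] 322.0 265.0 0.184
[0.66699007 0.06125244 0.28387291] 0.0008929344112391257 2.7513767033815384 [ 0.45893551 -0.12377914  5.28013188]
```

View pics/w4.png

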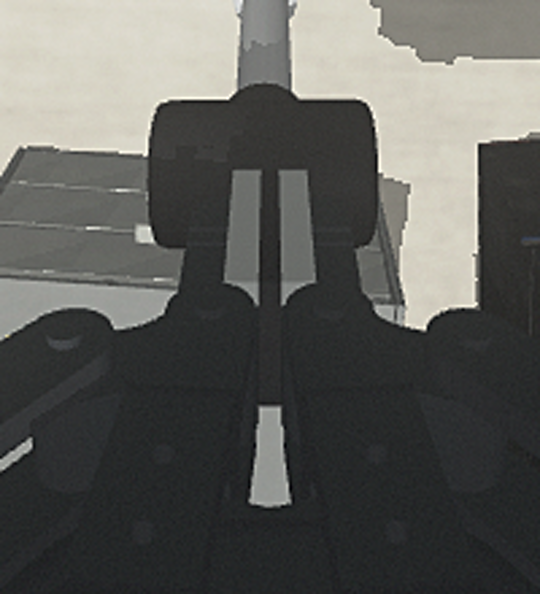

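The fingers closed on top of the barrel (tips at crop row 168, over the barrel at 100–245), so the barrel sits lower between the fingers than I assumed. I open, go 24 mm lower and close again.

drive_tool(offset=[[0, 0, 0], [0, 0, 0], [0, 0, 0], [0, 0, 0], [0, 0, 0]], twist=[[0, 0, 0], [0, 0, 0], [0, 0, 0], [0, 0, 0], [0, 0, 0]], claw=0)

```text
time_s: 7.37
position: [0.666, 0.0613, 0.282]
tcp_rot: [[-1.0, -0.031, -0.002], [-0.031, 1.0, -0.0], [0.002, -0.0, -1.0]]
wrist_force: [0.2, -0.6, -0.2]
opening: 0.707
grasp_force: 0.0
```

drive_tool(offset=[[0, 0, 0], [0, 0, 6], [0, 0, 6], [0, 0, 6], [0, 0, 6]], twist=[[0, 0, 0], [0, 0, 0], [0, 0, 0], [0, 0, 0], [0, 0, 0]])

```text
time_s: 7.78
position: [0.666, 0.0613, 0.2576]
tcp_rot: [[-1.0, -0.031, -0.001], [-0.031, 1.0, -0.0], [0.001, -0.0, -1.0]]
wrist_force: [0.4, -1.1, 0.6]
opening: 1.0
grasp_force: 0.0
```

drive_tool(offset=[[0, 0, 0], [0, 0, 0], [0, 0, 0], [0, 0, 0], [0, 0, 0]], twist=[[0, 0, 0], [0, 0, 0], [0, 0, 0], [0, 0, 0], [0, 0, 0]], claw=1)

```text
time_s: 8.2
position: [0.6666, 0.0599, 0.2596]
tcp_rot: [[-1.0, -0.031, 0.001], [-0.031, 1.0, -0.002], [-0.001, -0.002, -1.0]]
wrist_force: [-1.4, -5.1, 2.8]
opening: 0.503
grasp_force: 55.8
```

drive_tool(offset=[[0, 0, 0], [0, 0, 0], [0, 0, 0]], twist=[[0, 0, 0], [0, 0, 0], [0, 0, 0]])

```text
time_s: 8.45
position: [0.6666, 0.0599, 0.2596]
tcp_rot: [[-1.0, -0.031, 0.001], [-0.031, 1.0, -0.002], [-0.001, -0.002, -1.0]]
wrist_force: [-0.8, -5.1, 2.0]
opening: 0.503
grasp_force: 55.8
```

Gripped (43 mm). I re-centre 8 mm lower for a deeper hold with a firmer grip before pulling.

drive_tool(offset=[[0, -1, 0], [0, 0, 0], [0, 0, 0], [0, 0, 4], [0, 0, 4]], twist=[[0, 0, 0], [0, 0, 0], [0, 0, 0], [0, 0, 0], [0, 0, 0]], claw=0)

```text
time_s: 8.87
position: [0.6666, 0.0606, 0.2507]
tcp_rot: [[-0.999, -0.032, 0.001], [-0.032, 1.0, 0.0], [-0.001, 0.0, -1.0]]
wrist_force: [0.4, 0.5, -0.5]
opening: 1.005
grasp_force: 0.0
```

drive_tool(offset=[[0, 0, 0], [0, 0, 0], [0, 0, 0], [0, 0, 0], [0, 0, 0]], twist=[[0, 0, 0], [0, 0, 0], [0, 0, 0], [0, 0, 0], [0, 0, 0]], claw=1, newtons=80)

```text
time_s: 9.28
position: [0.6664, 0.0599, 0.2511]
tcp_rot: [[-1.0, -0.032, 0.0], [-0.032, 1.0, -0.001], [-0.0, -0.001, -1.0]]
wrist_force: [-0.3, -2.2, 1.1]
opening: 0.503
grasp_force: 86.2
```

Run:
```python
from h import *
s=sense(); w=cams.read_camera("wrist"); z=cams.read_camera("side")
o=np.zeros((540,800,3),np.uint8); o[:,:400]=cv2.resize(w[180:360,240:400],None,fx=2.5,fy=3)
o[:,400:]=cv2.resize(z[120:255,220:320],(400,540),interpolation=cv2.INTER_CUBIC)
cv2.imwrite("pics/w5.png",np.clip(o[:,:,::-1].astype(float)*2,0,255).astype(np.uint8)); print(s["position"],s["opening"],s["grasp_force"],s["wrist_force"])
```

```text
[0.66641878 0.05990732 0.25114809] 0.5030134300026906 86.16349339485168 [-0.25577813 -2.22544836  1.07545718]
```

View pics/w5.png

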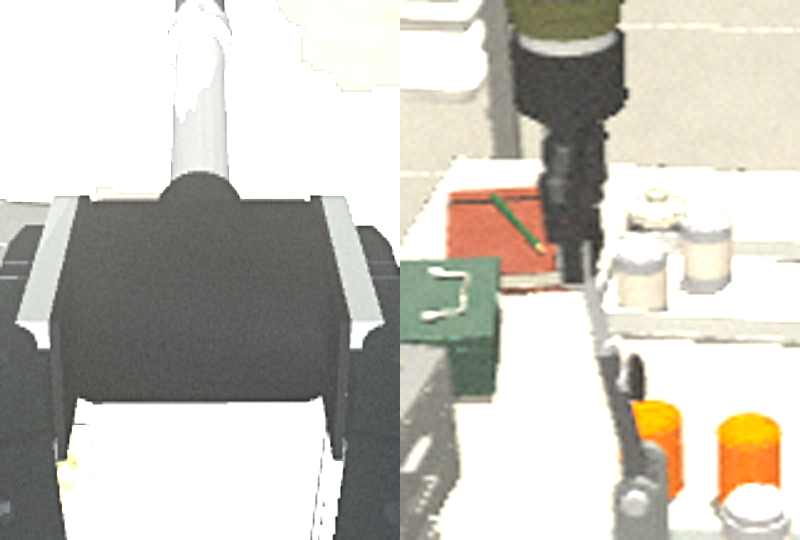

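The pads now straddle the barrel fully (side view agrees). I pull down along the arc.

drive_tool(offset=[[17.4, 0, -2.3], [17.3, 0, -0.7], [17.4, 0, 0.7], [17.3, 0, 2.3], [17.1, 0, 3.8]], twist=[[0, 0, 0], [0, 0, 0], [0, 0, 0], [0, 0, 0], [0, 0, 0]])

```text
time_s: 9.8
position: [0.5823, 0.0567, 0.2483]
tcp_rot: [[-0.999, -0.031, 0.007], [-0.031, 1.0, -0.001], [-0.007, -0.002, -1.0]]
wrist_force: [6.2, -4.2, 0.5]
opening: 0.504
grasp_force: 86.8
```

drive_tool(offset=[[16.6, 0, 5.2], [16.1, 0, 6.7], [15.5, 0, 8.0], [14.7, 0, 9.4], [13.9, 0, 10.6]], twist=[[0, 0, 0], [0, 0, 0], [0, 0, 0], [0, 0, 0], [0, 0, 0]])

```text
time_s: 10.22
position: [0.5051, 0.0536, 0.2101]
tcp_rot: [[-1.0, -0.03, 0.008], [-0.03, 1.0, -0.003], [-0.008, -0.003, -1.0]]
wrist_force: [-0.7, -7.0, 11.1]
opening: 0.503
grasp_force: 94.0
```

drive_tool(offset=[[12.8, -0.3, 11.7], [11.8, -0.3, 12.9], [10.6, -0.3, 13.8], [9.4, -0.3, 14.8], [8.0, 0, 15.4]], twist=[[0, 0, 0], [0, 0, 0], [0, 0, 0], [0, 0, 0], [0, 0, 0]])

```text
time_s: 10.63
position: [0.4507, 0.0516, 0.1401]
tcp_rot: [[-1.0, -0.031, 0.003], [-0.031, 1.0, -0.002], [-0.003, -0.002, -1.0]]
wrist_force: [-3.6, -3.1, 9.2]
opening: 0.508
grasp_force: 109.5
```

drive_tool(offset=[[6.7, 0, 16.2], [5.2, 0, 16.6], [3.8, 0, 17.1], [0, 0, 0], [0, 0, 0]], twist=[[0, 0, 0], [0, 0, 0], [0, 0, 0], [0, 0, 0], [0, 0, 0]])

```text
time_s: 11.05
position: [0.4339, 0.0509, 0.0885]
tcp_rot: [[-1.0, -0.031, -0.001], [-0.031, 1.0, -0.002], [0.001, -0.002, -1.0]]
wrist_force: [-3.3, -4.4, 4.2]
opening: 0.503
grasp_force: 114.4
```

drive_tool(offset=[[1.5, 0, 8.7], [1.0, 0, 8.7], [0.5, 0, 8.7], [0, 0, 8.7], [0, 0, 2]], twist=[[0, 0, 0], [0, 0, 0], [0, 0, 0], [0, 0, 0], [0, 0, 0]])

```text
time_s: 11.47
position: [0.4317, 0.0509, 0.052]
tcp_rot: [[-1.0, -0.031, 0.0], [-0.031, 1.0, -0.002], [-0.0, -0.002, -1.0]]
wrist_force: [-6.1, -5.6, 12.0]
opening: 0.5
grasp_force: 116.6
```

drive_tool(offset=[[0, 0, 0], [0, 0, 0]], twist=[[0, 0, 0], [0, 0, 0]])

```text
time_s: 11.63
position: [0.4317, 0.0509, 0.0523]
tcp_rot: [[-0.999, -0.032, 0.0], [-0.032, 0.999, -0.002], [0.0, -0.002, -1.0]]
wrist_force: [-3.6, -6.1, 4.9]
opening: 0.502
grasp_force: 115.9
```

drive_tool(offset=[[0, 0, 1.5], [0, 0, 1.5], [0, 0, 0]], twist=[[0, 0, 0], [0, 0, 0], [0, 0, 0]])

```text
time_s: 11.88
position: [0.4317, 0.0508, 0.0498]
tcp_rot: [[-1.0, -0.03, 0.0], [-0.03, 1.0, -0.002], [-0.0, -0.002, -1.0]]
wrist_force: [-5.7, -3.6, 9.4]
opening: 0.505
grasp_force: 116.5
```

drive_tool(offset=[[0, 0, 1.5], [0, 0, 1.5], [0, 0, 0]], twist=[[0, 0, 0], [0, 0, 0], [0, 0, 0]])

```text
time_s: 12.13
position: [0.4318, 0.0509, 0.047]
tcp_rot: [[-0.999, -0.032, 0.001], [-0.032, 0.999, -0.002], [-0.001, -0.002, -1.0]]
wrist_force: [-5.1, -5.7, 11.1]
opening: 0.505
grasp_force: 116.6
```

drive_tool(offset=[[0, 0, 1.5], [0, 0, 1.5], [0, 0, 0]], twist=[[0, 0, 0], [0, 0, 0], [0, 0, 0]])

```text
time_s: 12.38
position: [0.432, 0.0508, 0.0439]
tcp_rot: [[-1.0, -0.03, 0.001], [-0.03, 1.0, -0.002], [-0.001, -0.002, -1.0]]
wrist_force: [-6.3, -5.1, 8.2]
opening: 0.494
grasp_force: 116.2
```

drive_tool(offset=[[0, 0, 1.5], [0, 0, 1.5], [0, 0, 0]], twist=[[0, 0, 0], [0, 0, 0], [0, 0, 0]])

```text
time_s: 12.63
position: [0.4322, 0.0509, 0.0416]
tcp_rot: [[-0.999, -0.032, 0.002], [-0.032, 0.999, -0.002], [-0.001, -0.002, -1.0]]
wrist_force: [-8.0, -6.0, 16.3]
opening: 0.503
grasp_force: 117.1
```

Run:
```python
from h import *
s=sense(); print(s["position"],s["wrist_force"],s["wrist_torque"])
z=cams.read_camera("side"); cv2.imwrite("pics/s6.png",cv2.resize(z[200:300,250:383],(798,600),interpolation=cv2.INTER_CUBIC)[:,:,::-1])
```

```text
[0.43217231 0.05086346 0.04156211] [-7.98073483 -5.97778348 16.27453298] [-0.60753912  0.61658738  0.80656122]
```

View pics/s6.png

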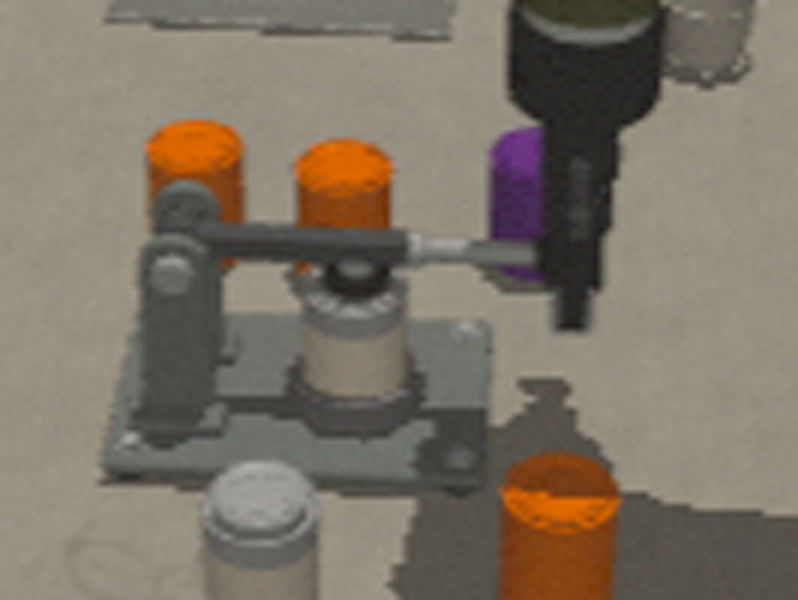

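Run:
```python
from fit import *
p=[.5418,.0575,.0309]
print("hinge near end",6*(proj("side",W(p,[.09,.02,.1075]))-[250,200]),"hinge c",6*(proj("side",W(p,[.09,0,.1075]))-[250,200]))
for d in(-5,-2,0,3,6,10): print(d,[(6*(proj("side",W(p,[.09-r*np.cos(np.radians(d)),0,.1075+r*np.sin(np.radians(d))]))-[250,200])).round().tolist() for r in(.1,.14,.17,.2)])
print("tcp",6*(proj("side",sense()["position"])-[250,200]), "lidhome", 6*(proj("side",W(p,[0,0,.0855]))-[250,200]))
```

```text
hinge near end [172.30733388 259.45865471] hinge c [177.85683752 236.07550784]
-5 [[373.0, 259.0], [452.0, 268.0], [510.0, 274.0], [569.0, 281.0]]
-2 [[374.0, 250.0], [453.0, 256.0], [512.0, 260.0], [571.0, 265.0]]
0 [[374.0, 245.0], [453.0, 248.0], [513.0, 251.0], [572.0, 253.0]]
3 [[374.0, 236.0], [453.0, 236.0], [513.0, 236.0], [572.0, 237.0]]
6 [[373.0, 228.0], [452.0, 225.0], [512.0, 222.0], [572.0, 219.0]]
10 [[371.0, 217.0], [450.0, 209.0], [509.0, 203.0], [569.0, 197.0]]
tcp [566.17654483 352.80231159] lidhome [354.48399755 278.85560557]
```

The lever is roughly level with its foot on the lid (lever line from (374,243) to (513,252) vs. predicted level (374,245)–(513,251)). I keep pressing until the force rises sharply.

drive_tool(offset=[[0, 0, 2], [0, 0, 2], [0, 0, 0]], twist=[[0, 0, 0], [0, 0, 0], [0, 0, 0]])

```text
time_s: 12.93
position: [0.4324, 0.0508, 0.0402]
tcp_rot: [[-1.0, -0.03, 0.003], [-0.03, 1.0, -0.003], [-0.003, -0.003, -1.0]]
wrist_force: [-16.5, -3.3, 43.1]
opening: 0.502
grasp_force: 120.0
```

drive_tool(offset=[[0, 0, 2], [0, 0, 2], [0, 0, 0]], twist=[[0, 0, 0], [0, 0, 0], [0, 0, 0]])

```text
time_s: 13.18
position: [0.4341, 0.0507, 0.0384]
tcp_rot: [[-1.0, -0.029, 0.007], [-0.03, 1.0, -0.003], [-0.007, -0.003, -1.0]]
wrist_force: [-18.4, 1.4, 60.8]
opening: 0.505
grasp_force: 121.3
```

Force jumped to 60 N, so the lid is bottomed. I relax the push a little first.

drive_tool(offset=[[0, 0, 0], [0, 0, -3], [0, 0, -3], [0, 0, -1], [0, 0, 0]], twist=[[0, 0, 0], [0, 0, 0], [0, 0, 0], [0, 0, 0], [0, 0, 0]])

```text
time_s: 13.6
position: [0.4339, 0.0508, 0.0403]
tcp_rot: [[-1.0, -0.03, 0.004], [-0.03, 1.0, -0.002], [-0.004, -0.002, -1.0]]
wrist_force: [-0.2, -0.1, 14.9]
opening: 0.501
grasp_force: 116.3
```

drive_tool(offset=[[-0.3, 0, -11.6], [-1.0, 0, -11.6], [-1.7, 0, -11.5], [-2.4, 0, -11.4], [-3.0, 0, -11.3]], twist=[[0, 0, 0], [0, 0, 0], [0, 0, 0], [0, 0, 0], [0, 0, 0]])

```text
time_s: 14.02
position: [0.438, 0.0511, 0.0952]
tcp_rot: [[-0.999, -0.031, -0.005], [-0.031, 1.0, -0.002], [0.005, -0.002, -1.0]]
wrist_force: [0.7, -6.1, -4.3]
opening: 0.502
grasp_force: 114.7
```

drive_tool(offset=[[-3.7, 0, -11.0], [-4.3, 0, -10.8], [-4.9, 0, -10.5], [-5.5, 0, -10.2], [-6.1, 0, -9.9]], twist=[[0, 0, 0], [0, 0, 0], [0, 0, 0], [0, 0, 0], [0, 0, 0]])

```text
time_s: 14.43
position: [0.4582, 0.0519, 0.1465]
tcp_rot: [[-0.999, -0.032, -0.014], [-0.032, 0.999, -0.002], [0.014, -0.002, -1.0]]
wrist_force: [-11.4, -6.6, 3.7]
opening: 0.503
grasp_force: 115.1
```

drive_tool(offset=[[-6.7, 0, -9.5], [-7.2, 0, -9.1], [-7.7, 0, -8.7], [-8.2, 0, -8.2], [-8.7, 0, -7.7]], twist=[[0, 0, 0], [0, 0, 0], [0, 0, 0], [0, 0, 0], [0, 0, 0]])

```text
time_s: 14.85
position: [0.4963, 0.0534, 0.1909]
tcp_rot: [[-0.999, -0.032, -0.014], [-0.032, 0.999, -0.002], [0.014, -0.001, -1.0]]
wrist_force: [-14.4, -5.7, 13.3]
opening: 0.502
grasp_force: 116.6
```

drive_tool(offset=[[-9.1, 0, -7.2], [-9.5, 0, -6.7], [-9.9, 0, -6.1], [-10.2, 0, -5.5], [-10.5, 0, -4.9]], twist=[[0, 0, 0], [0, 0, 0], [0, 0, 0], [0, 0, 0], [0, 0, 0]])

```text
time_s: 15.27
position: [0.5489, 0.0554, 0.2232]
tcp_rot: [[-0.999, -0.032, -0.006], [-0.032, 0.999, -0.0], [0.006, -0.0, -1.0]]
wrist_force: [-9.1, -1.1, 12.9]
opening: 0.503
grasp_force: 116.4
```

drive_tool(offset=[[-10.8, 0, -4.3], [-11.0, 0, -3.7], [-11.3, 0, -3.0], [-11.4, 0, -2.4], [-11.5, 0, -1.7]], twist=[[0, 0, 0], [0, 0, 0], [0, 0, 0], [0, 0, 0], [0, 0, 0]])

```text
time_s: 15.68
position: [0.6072, 0.0577, 0.2387]
tcp_rot: [[-0.999, -0.032, -0.002], [-0.032, 0.999, 0.001], [0.002, 0.001, -1.0]]
wrist_force: [-4.0, 0.1, 13.4]
opening: 0.503
grasp_force: 115.4
```

drive_tool(offset=[[-11.6, 0, -1.0], [-11.6, 0, -0.3], [-11.6, 0, 0.3], [-11.6, 0, 1.0], [0, 0, 0]], twist=[[0, 0, 0], [0, 0, 0], [0, 0, 0], [0, 0, 0], [0, 0, 0]])

```text
time_s: 16.1
position: [0.6564, 0.0596, 0.2379]
tcp_rot: [[-0.999, -0.033, 0.002], [-0.033, 0.999, 0.002], [-0.002, 0.002, -1.0]]
wrist_force: [-1.0, 1.1, 11.8]
opening: 0.502
grasp_force: 114.4
```

drive_tool(offset=[[-6, 0, 0.6], [-6, 0, 0.8], [0, 0, 0]], twist=[[0, 0, 0], [0, 0, 0], [0, 0, 0]])

```text
time_s: 16.35
position: [0.6648, 0.0599, 0.2365]
tcp_rot: [[-0.999, -0.033, -0.004], [-0.033, 0.999, 0.001], [0.004, 0.001, -1.0]]
wrist_force: [-8.7, 0.6, 12.1]
opening: 0.503
grasp_force: 113.9
```

drive_tool(offset=[[-3, 0, 0], [-3, 0, 0], [0, 0, 0]], twist=[[0, 0, 0], [0, 0, 0], [0, 0, 0]])

```text
time_s: 16.6
position: [0.6666, 0.06, 0.236]
tcp_rot: [[-0.999, -0.033, -0.012], [-0.033, 0.999, 0.001], [0.012, 0.001, -1.0]]
wrist_force: [-18.9, -0.6, 13.8]
opening: 0.501
grasp_force: 114.1
```

Lever is against its rest stop. Release, rise, and move over the tin.

drive_tool(offset=[[3, 0, 0], [0, 0, 0], [0, 0, 0], [0, 0, 0], [0, 0, 0]], twist=[[0, 0, 0], [0, 0, 0], [0, 0, 0], [0, 0, 0], [0, 0, 0]], newtons=20)

```text
time_s: 17.02
position: [0.6654, 0.06, 0.2363]
tcp_rot: [[-0.999, -0.033, -0.007], [-0.033, 0.999, 0.001], [0.007, 0.001, -1.0]]
wrist_force: [-13.1, -0.3, 12.4]
opening: 0.504
grasp_force: 113.7
```

drive_tool(offset=[[0, 0, 0], [0, 0, 0], [0, 0, 0], [0, 0, 0], [0, 0, 0]], twist=[[0, 0, 0], [0, 0, 0], [0, 0, 0], [0, 0, 0], [0, 0, 0]], claw=0)

```text
time_s: 17.43
position: [0.67, 0.0592, 0.2353]
tcp_rot: [[-1.0, -0.031, -0.0], [-0.031, 1.0, 0.0], [0.0, 0.0, -1.0]]
wrist_force: [0.4, -0.4, 0.4]
opening: 0.998
grasp_force: 0.0
```

drive_tool(offset=[[0, 0, -22], [0, 0, -28], [0, 0, -28], [0, 0, -28], [0, 0, -14]], twist=[[0, 0, 0], [0, 0, 0], [0, 0, 0], [0, 0, 0], [0, 0, 0]])

```text
time_s: 17.85
position: [0.6701, 0.0592, 0.3595]
tcp_rot: [[-0.999, -0.031, 0.004], [-0.031, 1.0, 0.0], [-0.004, -0.0, -1.0]]
wrist_force: [1.9, -0.1, 0.4]
opening: 0.998
grasp_force: 0.0
```

drive_tool(offset=[[25, 0, 0], [33, 0, 0], [33, 0, 0], [33, 0, 0], [0, 0, 0]], twist=[[0, 0, 0], [0, 0, 0], [0, 0, 0], [0, 0, 0], [0, 0, 0]])

```text
time_s: 18.27
position: [0.5392, 0.0558, 0.3562]
tcp_rot: [[-0.999, -0.032, -0.005], [-0.032, 0.999, 0.0], [0.005, 0.0, -1.0]]
wrist_force: [-0.6, -0.4, -0.1]
opening: 1.002
grasp_force: 0.0
```

Run:
```python
from h import *
s=sense(); print(s["position"],s["tcp_rot"],s["wrist_force"],s["time_s"])
w=cams.read_camera("wrist"); z=cams.read_camera("side")
o=np.zeros((600,640,3),np.uint8); o[:400]=w; o[400:]=cv2.resize(z[160:300,190:414],(320,200)).repeat(1,1) if 0 else cv2.resize(z[165:290,140:540],(640,200))
cv2.imwrite("pics/w7.png",o[:,:,::-1])
for r in cams.look_for("lid_top","wrist")[:5]:
    b=r["bbox"]; print(np.round(b),r["conf"],wat((b[0]+b[2]/2,b[1]+b[3]/2),.0855,s))
for r in cams.look_for("lever_grip","side")[:2]: print(r)
```

```text
[0.5391694  0.05580446 0.35620389] [[-9.99481496e-01 -3.18604187e-02 -4.65322432e-03]
 [-3.18622654e-02  9.99492217e-01  3.23248389e-04]
 [ 4.64056266e-03  4.71343052e-04 -9.99989121e-01]] [-0.61649814 -0.4314585  -0.13983326] 18.2667
[300. 131.  37.  33.] 0.83 [0.54272534 0.05351678 0.0855    ]
[217. 196.  24.  28.] 0.75 [ 0.64287346 -0.07925531  0.0855    ]
[402.  49.  31.  39.] 0.72 [0.43322458 0.17937821 0.0855    ]
[219. 142.  29.  32.] 0.71 [ 0.56179656 -0.06838967  0.0855    ]
[193.  57.  32.  40.] 0.7 [ 0.452805   -0.09376188  0.0855    ]
{'bbox': [259.0, 178.5, 26.1, 64.2], 'conf': 0.86}
```

View pics/w7.png

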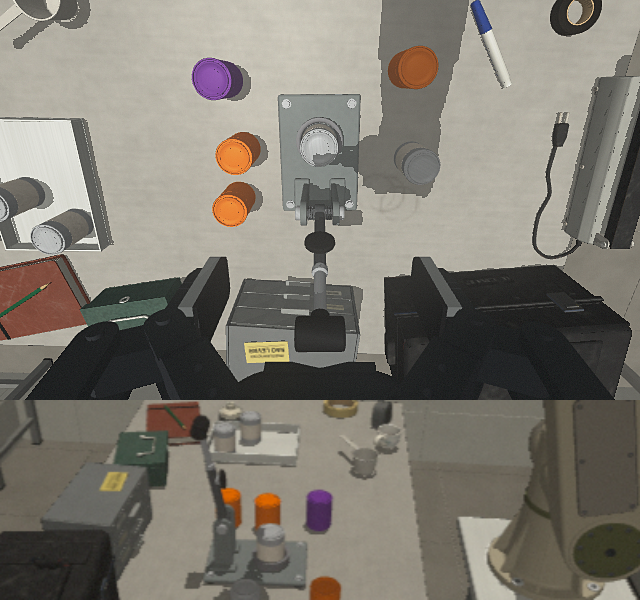

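The view shows the tin's lid at (320,143), the lever at rest with its grip at (320,333), everything else in place. I descend over the tin.

drive_tool(offset=[[-1, 0, 25], [-1, 0, 33], [0, 0, 33], [0, 0, 33], [0, 0, 33]], twist=[[0, 0, 0], [0, 0, 0], [0, 0, 0], [0, 0, 0], [0, 0, 0]])

```text
time_s: 18.88
position: [0.5495, 0.0553, 0.197]
tcp_rot: [[-1.0, -0.031, 0.001], [-0.031, 1.0, 0.0], [-0.001, -0.0, -1.0]]
wrist_force: [1.3, -0.1, 0.7]
opening: 0.998
grasp_force: 0.0
```

drive_tool(offset=[[0, 0, 33], [0, 0, 33], [0, 0, 25], [0, 0, 8], [0, 0, 0]], twist=[[0, 0, 0], [0, 0, 0], [0, 0, 0], [0, 0, 0], [0, 0, 0]])

```text
time_s: 19.3
position: [0.5471, 0.0553, 0.0971]
tcp_rot: [[-0.999, -0.031, -0.005], [-0.031, 1.0, 0.0], [0.005, 0.0, -1.0]]
wrist_force: [0.6, -0.6, 0.2]
opening: 1.002
grasp_force: 0.0
```

drive_tool(offset=[[5, 0, 12], [1, 0, 15], [0, 0, 15], [0, 0, 12], [0, 0, 0]], twist=[[0, 0, 0], [0, 0, 0], [0, 0, 0], [0, 0, 0], [0, 0, 0]])

```text
time_s: 19.72
position: [0.5425, 0.0551, 0.0456]
tcp_rot: [[-1.0, -0.031, -0.0], [-0.031, 1.0, -0.0], [0.0, -0.0, -1.0]]
wrist_force: [-0.1, -1.0, 0.1]
opening: 1.0
grasp_force: 0.0
```

drive_tool(offset=[[0, 0, 0], [0, 0, 4], [0, 0, 4], [0, 0, 0], [0, 0, 0]], twist=[[0, 0, 0], [0, 0, 0], [0, 0, 0], [0, 0, 0], [0, 0, 0]])

```text
time_s: 20.13
position: [0.542, 0.0551, 0.0382]
tcp_rot: [[-1.0, -0.031, 0.0], [-0.031, 1.0, -0.0], [-0.0, -0.0, -1.0]]
wrist_force: [-0.9, 0.0, 0.6]
opening: 0.999
grasp_force: 0.0
```

drive_tool(offset=[[0, 0, 0], [0, 0, 0], [0, 0, 0], [0, 0, 0], [0, 0, 0]], twist=[[0, 0, 0], [0, 0, 0], [0, 0, 0], [0, 0, 0], [0, 0, 0]], claw=1, newtons=50)

```text
time_s: 20.55
position: [0.5422, 0.0551, 0.0387]
tcp_rot: [[-1.0, -0.031, 0.001], [-0.031, 1.0, -0.0], [-0.001, -0.0, -1.0]]
wrist_force: [-0.3, -0.3, 4.8]
opening: 0.597
grasp_force: 51.0
```

drive_tool(offset=[[0, 0, 0], [0, 0, 0]], twist=[[0, 0, 0], [0, 0, 0]])

```text
time_s: 20.72
position: [0.5422, 0.0551, 0.0387]
tcp_rot: [[-1.0, -0.031, 0.001], [-0.031, 1.0, -0.0], [-0.001, -0.0, -1.0]]
wrist_force: [-1.3, -0.5, 6.2]
opening: 0.602
grasp_force: 51.0
```

Opening reads about 51–52 mm; I regrip 6 mm deeper for a surer hold on the 54 mm wall.

drive_tool(offset=[[0, 0, 0], [0, 0, 0], [0, 0, 0], [0, 0, 0], [0, 0, 0]], twist=[[0, 0, 0], [0, 0, 0], [0, 0, 0], [0, 0, 0], [0, 0, 0]], claw=0)

```text
time_s: 21.13
position: [0.5418, 0.0551, 0.0377]
tcp_rot: [[-1.0, -0.031, -0.0], [-0.031, 1.0, -0.0], [0.0, -0.0, -1.0]]
wrist_force: [0.6, 0.0, 0.4]
opening: 0.997
grasp_force: 0.0
```

drive_tool(offset=[[0, 0, 2], [0, 0, 2], [0, 0, 2], [0, 0, 0], [0, 0, 0]], twist=[[0, 0, 0], [0, 0, 0], [0, 0, 0], [0, 0, 0], [0, 0, 0]])

```text
time_s: 21.55
position: [0.5416, 0.0551, 0.0316]
tcp_rot: [[-1.0, -0.031, -0.001], [-0.031, 1.0, -0.0], [0.001, -0.0, -1.0]]
wrist_force: [0.4, -0.7, -0.2]
opening: 1.002
grasp_force: 0.0
```

drive_tool(offset=[[0, 0, 0], [0, 0, 0], [0, 0, 0], [0, 0, 0], [0, 0, 0]], twist=[[0, 0, 0], [0, 0, 0], [0, 0, 0], [0, 0, 0], [0, 0, 0]], claw=1, newtons=60)

```text
time_s: 21.97
position: [0.5422, 0.055, 0.0325]
tcp_rot: [[-1.0, -0.031, 0.001], [-0.031, 1.0, -0.0], [-0.001, -0.0, -1.0]]
wrist_force: [-1.8, 0.3, 5.4]
opening: 0.6
grasp_force: 62.2
```

drive_tool(offset=[[0, 0, 0], [0, 0, 0]], twist=[[0, 0, 0], [0, 0, 0]])

```text
time_s: 22.13
position: [0.5422, 0.055, 0.0325]
tcp_rot: [[-1.0, -0.031, 0.001], [-0.031, 1.0, -0.0], [-0.001, -0.0, -1.0]]
wrist_force: [-2.1, -0.4, 5.7]
opening: 0.602
grasp_force: 62.2
```

Same opening at both depths, so it is on the plain wall. Draw the tin straight up.

drive_tool(offset=[[0, 0, -5], [0, 0, -10], [0, 0, -12], [0, 0, -14], [0, 0, -14]], twist=[[0, 0, 0], [0, 0, 0], [0, 0, 0], [0, 0, 0], [0, 0, 0]])

```text
time_s: 22.55
position: [0.5413, 0.0552, 0.0875]
tcp_rot: [[-1.0, -0.031, -0.001], [-0.031, 1.0, 0.0], [0.001, 0.0, -1.0]]
wrist_force: [0.9, 0.9, -2.6]
opening: 0.605
grasp_force: 63.0
```

drive_tool(offset=[[0, 0, -14], [0, 0, -20], [0, 0, -20], [0, 0, -20], [0, 0, -20]], twist=[[0, 0, 0], [0, 0, 0], [0, 0, 0], [0, 0, 0], [0, 0, 0]])

```text
time_s: 22.97
position: [0.5414, 0.0552, 0.1821]
tcp_rot: [[-1.0, -0.031, -0.001], [-0.031, 1.0, 0.0], [0.001, 0.0, -1.0]]
wrist_force: [0.6, -0.1, -2.5]
opening: 0.604
grasp_force: 63.0
```

drive_tool(offset=[[8, 0, -28], [8, 0, -28], [8, 0, -28], [8, 0, -28], [8, 0, -14]], twist=[[0, 0, 0], [0, 0, 0], [0, 0, 0], [0, 0, 0], [0, 0, 0]])

```text
time_s: 23.38
position: [0.502, 0.0539, 0.3108]
tcp_rot: [[-0.999, -0.031, 0.004], [-0.031, 1.0, -0.0], [-0.004, -0.0, -1.0]]
wrist_force: [0.4, 0.6, -2.2]
opening: 0.604
grasp_force: 63.2
```

Run:
```python
from h import *
s=sense(); print(s["position"],s["q"],s["wrist_force"],s["opening"])
cams.read_camera("side")
for n in("tin","lid_top"):
  for r in cams.look_for(n,"side")[:6]: print(n,np.round(r["bbox"]),round(r["conf"],2))
print("tcp px",proj("side",s["position"]),"nest tin",proj("side",[.542,.055,.05]))
```

```text
[0.50202431 0.05392004 0.31077558] [-5.21025332e-02  1.65672327e-01  1.33432185e-01  1.53446706e+00
 -2.45181256e-05 -8.35029560e-02] [ 0.35099402  0.63097348 -2.16874888] 0.6037163211924642
tin [316. 164.  19.  27.] 0.82
tin [331. 277.  19.  33.] 0.79
tin [298. 223.  18.  27.] 0.78
tin [330. 219.  18.  27.] 0.61
tin [279. 220.  12.  27.] 0.57
lid_top [334. 272.  16.  16.] 0.54
lid_top [336. 222.  10.   7.] 0.54
lid_top [299. 224.  13.  10.] 0.42
lid_top [314. 164.  16.   3.] 0.39
tcp px [323.33383272 181.5413239 ] nest tin [309.1147007  255.17006982]
```

The tin is held (−2.2 N weight, seen at side (325,178)). Now tip it forward.

drive_tool(offset=[[0, 0, 0], [0, 0, 0], [0, 0, 0], [0, 0, 0], [0, 0, 0]], twist=[[0, -3, 0], [0, -5, 0], [0, -5, 0], [0, -5, 0], [0, -5, 0]])

```text
time_s: 23.95
position: [0.5013, 0.054, 0.3046]
tcp_rot: [[-0.92, -0.031, 0.391], [-0.029, 1.0, 0.013], [-0.391, 0.0, -0.92]]
wrist_force: [-1.0, -0.2, -2.4]
opening: 0.603
grasp_force: 63.1
```

drive_tool(offset=[[0, 0, 0], [0, 0, 0], [0, 0, 0], [0, 0, 0], [0, 0, 0]], twist=[[0, -5, 0], [0, -5, 0], [0, -5, 0], [0, -5, 0], [0, -5, 0]])

```text
time_s: 24.37
position: [0.5005, 0.0542, 0.304]
tcp_rot: [[-0.669, -0.032, 0.743], [-0.021, 1.0, 0.024], [-0.743, 0.0, -0.669]]
wrist_force: [0.6, 0.2, -2.3]
opening: 0.6
grasp_force: 63.2
```

drive_tool(offset=[[0, 0, 0], [0, 0, 0], [0, 0, 0], [0, 0, 0], [0, 0, 0]], twist=[[0, -5, 0], [0, -5, 0], [0, -5, 0], [0, -5, 0], [0, -5, 0]])

```text
time_s: 24.78
position: [0.5155, 0.0531, 0.3748]
tcp_rot: [[-0.371, -0.035, 0.928], [-0.011, 0.999, 0.033], [-0.929, 0.002, -0.371]]
wrist_force: [0.5, -0.8, -2.8]
opening: 0.601
grasp_force: 64.2
```

drive_tool(offset=[[0, 0, 0], [0, 0, 0], [0, 0, 0], [0, 0, 0], [0, 0, 0]], twist=[[0, -5, 0], [0, -5, 0], [0, -3, 0], [0, 0, 0], [0, 0, 0]])

```text
time_s: 25.2
position: [0.5263, 0.0523, 0.4392]
tcp_rot: [[-0.24, -0.037, 0.97], [-0.006, 0.999, 0.037], [-0.971, 0.003, -0.24]]
wrist_force: [-0.5, 0.0, -2.8]
opening: 0.603
grasp_force: 64.2
```

Run:
```python
from h import *
s=sense(); print(np.round(s["q"],3),s["dq"],s["position"],s["time_s"])
```

```text
[-0.205 -0.76  -1.028 -0.018  0.235 -0.056] [ 0.00257691  0.00682947  0.00097194  0.01663672 -0.00054876 -0.00060861] [0.52634504 0.05234646 0.43917978] 25.2
```

drive_tool(offset=[[0, 0, 0], [0, 0, 0], [0, 0, 0]], twist=[[0, 0, 0], [0, 0, 0], [0, 0, 0]])

```text
time_s: 25.45
position: [0.5264, 0.0525, 0.4395]
tcp_rot: [[-0.239, -0.037, 0.97], [-0.006, 0.999, 0.037], [-0.971, 0.003, -0.239]]
wrist_force: [0.6, 0.1, -2.7]
opening: 0.602
grasp_force: 64.2
```

Tipped to 76°, but the elbow is at its range end and the tin sits at 0.44 m. I move right of the press, then forward and down to about 0.3 m.

drive_tool(offset=[[0, -20, 0], [0, -30, 0], [0, -30, 0], [0, -30, 0], [0, -30, 0]], twist=[[0, 0, 0], [0, 0, 0], [0, 0, 0], [0, 0, 0], [0, 0, 0]])

```text
time_s: 25.87
position: [0.5308, -0.0885, 0.4394]
tcp_rot: [[-0.237, -0.037, 0.971], [-0.006, 0.999, 0.037], [-0.971, 0.003, -0.237]]
wrist_force: [0.9, -0.4, -2.0]
opening: 0.604
grasp_force: 64.3
```

drive_tool(offset=[[0, -30, 0], [0, -30, 0], [0, -30, 0], [0, -15, 0], [0, 0, 0]], twist=[[0, 0, 0], [0, 0, 0], [0, 0, 0], [0, 0, 0], [0, 0, 0]])

```text
time_s: 26.28
position: [0.5354, -0.1965, 0.4388]
tcp_rot: [[-0.239, -0.032, 0.971], [-0.003, 0.999, 0.032], [-0.971, 0.005, -0.239]]
wrist_force: [0.2, -0.6, -2.1]
opening: 0.599
grasp_force: 64.3
```

drive_tool(offset=[[0, 0, 20], [0, 0, 25], [0, 0, 25], [0, 0, 20], [0, 0, 0]], twist=[[0, 0, 0], [0, 0, 0], [0, 0, 0], [0, 0, 0], [0, 0, 0]])

```text
time_s: 26.7
position: [0.6244, -0.1869, 0.4162]
tcp_rot: [[-0.239, -0.04, 0.97], [-0.004, 0.999, 0.04], [-0.971, 0.005, -0.239]]
wrist_force: [-0.9, 0.1, -2.2]
opening: 0.6
grasp_force: 64.3
```

Run:
```python
from h import *
s=sense(); print(np.round(s["q"],3),s["position"],s["time_s"])
```

```text
[-0.815 -0.296 -0.89  -0.234  0.824 -0.264] [ 0.62441569 -0.18685568  0.41621802] 26.7
```

drive_tool(offset=[[20, 0, 5], [25, 0, 6], [25, 0, 6], [25, 0, 6], [10, 0, 2]], twist=[[0, 0, 0], [0, 0, 0], [0, 0, 0], [0, 0, 0], [0, 0, 0]])

```text
time_s: 27.12
position: [0.63, -0.1962, 0.3197]
tcp_rot: [[-0.257, -0.047, 0.965], [-0.006, 0.999, 0.047], [-0.966, 0.007, -0.257]]
wrist_force: [0.0, -0.3, -2.2]
opening: 0.601
grasp_force: 65.0
```

drive_tool(offset=[[0, 0, 0], [0, 0, 0], [0, 0, 0], [0, 0, 0], [0, 0, 0]], twist=[[0, -3, 0], [0, -3, 0], [0, -2, 0], [0, 0, 0], [0, 0, 0]])

```text
time_s: 27.53
position: [0.6506, -0.216, 0.3439]
tcp_rot: [[-0.162, -0.068, 0.985], [-0.001, 0.998, 0.069], [-0.987, 0.01, -0.161]]
wrist_force: [-0.6, 0.6, -3.4]
opening: 0.604
grasp_force: 65.0
```

drive_tool(offset=[[0, 0, 0], [0, 0, 0], [0, 0, 0], [0, 0, 0], [0, 0, 0]], twist=[[0, 0, 0], [0, 0, 0], [0, 0, 0], [0, 0, 0], [0, 0, 0]])

```text
time_s: 27.95
position: [0.6509, -0.2162, 0.3455]
tcp_rot: [[-0.159, -0.068, 0.985], [-0.003, 0.998, 0.068], [-0.987, 0.008, -0.159]]
wrist_force: [0.4, -0.1, -3.3]
opening: 0.6
grasp_force: 65.0
```

Run:
```python
from h import *
s=sense(); print(np.round(s["q"],3),np.abs(s["dq"]).max(),s["position"],np.array(s["tcp_rot"])[:,2],s["wrist_force"],s["grasp_force"],s["opening"])
cams.read_camera("side")
for n in("tin","lever_grip"):
  for r in cams.look_for(n,"side")[:7]: print(n,np.round(r["bbox"]),round(r["conf"],2))
print(proj("side",s["position"]))
```

```text
[-0.843 -0.018 -1.027 -0.751  0.896 -0.195] 0.004380046284229397 [ 0.65089527 -0.21622925  0.34549895] [ 0.98488969  0.06828143 -0.15915383] [ 0.43813464 -0.11416726 -3.27340476] 64.96651411056519 0.5995315889400594
tin [328. 217.  20.  31.] 0.83
tin [298. 224.  20.  24.] 0.81
tin [334. 277.  17.  32.] 0.75
tin [280. 124.  22.  20.] 0.73
tin [280. 219.   7.  24.] 0.72
lever_grip [260. 176.  24.  65.] 0.71
[285.40060846 132.25886238]
```

```bash
python3 -c "
from workcell import job; print(job.sign_off())"
```

```text
the job is handed in; nothing more can be done
None
```

I pressed the tin's lid home, eased the lever back to rest, drew the tin up and tipped it about 81° from upright. I then signed off with it held still, about 0.35 m up rather than 0.30 m; the verdict wasn't shown.

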